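# Roll the deli price tiles home

### The arm

A 6-joint arm with a two-finger parallel gripper is mounted at the origin on the work surface. World frame = base frame: x ahead of the robot, y to its left, z up, the work surface at z = 0. Lengths are in m, angles in degrees, forces in N, time in s.
With the tool pointing down it reaches from about 0.25 to 0.725 m from the base axis. Payload 9.7 kg.
Tool frame: the origin (TCP) lies at the very end of the fingers, on their centre line; the grasp point (between the pads) lies tcp_to_grasp behind it (tcp_to_grasp is the distance from the TCP to the grasp point, in m); z points along the fingers, y is the direction in which the jaws open and shut (so a half turn about z gives the same grasp; the last joint's range is limited). The gripper opens to 85 mm and grips with 20 to 120 N. Pads are 22 mm wide; open, the fingers measure 114 mm over their backs; the gripper's body (76 mm by 85 mm) begins 54 mm behind the grasp point. The pads swing forward as they close: fully open they stand 13 mm farther back than shut.
Start: joints at [72.536, 4.979, 10.078, 95.1, 0, 90], TCP at [0.165, 0.525, 0.231] pointing down, gripper open.
Joint ranges: [-179.16, 179.16], [-48.56, 103.87], [-65.8, 70.77], [-126.05, 130.52], [-82.76, 87.17], [-180, 180]. Speed limits (degrees/s): [127.2, 127.2, 147.25, 180, 180, 180].

### API

Orientations are given as [roll, pitch, yaw] about the fixed x, y, z axes, in that order (R = Rz(yaw) Ry(pitch) Rx(roll)).
In Python, from workcell import * gives the robot as it stands. The module is installed in compiled form; this text tells all that it offers.
- The arm moves only by the shell command python3 -m pendant 'ROWS' [FORCE]. ROWS is JSON, a list of rows, each a list of 3 entries, a list of its own where there are three numbers: the opening in per cent of the stroke, from 0 (shut) to 100 (fully open), then the shift along the world's x, y, z in mm, then the turn, a rotation vector about the world's x, y, z in degrees. A call has 1 to 20 rows; each row is the pose to reach, as a shift and turn from the pose measured when the call began; what a row does not reach only later rows make up. A row lasts 1/8 s, in which the tool goes at most 62.5 mm and 10.7 degrees, less where a joint would pass 70% of its speed; a pose out of reach is approached as far as the arm can. A call with a gripper value outside its range is refused whole. The fingers move at their own pace and stop on an object; FORCE is the grip in N (left out, the last holds). Time passes only in rows, so rows that repeat a pose let the fingers close. It gives the time, the measured TCP pose, the force and the opening at its end, in the units of the state.
- get_obs(): the state, without advancing time (a new reading comes with each control period).
- camera(name): name is "side" or "top" or "wrist"; returns a dict with "img" (384x512x3 uint8, red, green, blue), "fx", "fy", "cx", "cy" (pixels), "k1" (the pictures are not rectified: a ray, as slopes to the right and down, at radius r is drawn at 1 + k1 r^2 times it, then the intrinsics apply), "cam_to_world" (4x4, takes a point from camera to world coordinates); the wrist camera has in their place "T_tool_cam" (4x4, takes a point from camera to tool coordinates, whose origin is the TCP and whose axes are the flange's). Camera axes: x right, y down, z forward; pixel columns grow to the right and rows downward; lengths in m; the calibration is good to about 2 mm. A picture is of the moment at which its call begins: read the wrist's pose just before it. There is no depth.
- job_done(): hands the job in, once; it reports no verdict.
Trained networks look in a picture, given as the dict that the camera call returned (one of the last four; its "shot" number tells which), for a name from the list of things; names that differ only in an ending like _2 or _b are one class to them, and where a whole thing is asked for, a point or a joint stands for the part that bears it (a point fixed in the world has none). Each returns a list of dicts, best first, with "confidence" (0 to 1); they miss things now and then, are a little off and sometimes report something else, mostly with a low value. They report only what shows in the picture. A call takes as long as a camera call.
- regions_of(picture, label): "region" (384x512 bool, what is visible of it).
- pinpoint(picture, label): "position" ([x, y, z] in m, in world coordinates, good to about 4 mm: a listed point, or the origin of a listed thing).
The state is a dict: "time": time; "q": joint angles; "qd": joint speeds; "joint_efforts": joint torques, N m; "ee_pos": TCP position; "tcp_rot": TCP orientation; "wrist_force": force on the tool from outside, world axes, zero at the start; "torque": the same for the moment, N m; "opening": finger opening in m.
Only numpy, scipy, OpenCV 4.12 (cv2) and the standard library are available. Lean on these libraries where they do the work, as an engineer would, in place of code of your own. Each camera call takes 0.05 s, during which the arm holds its last target. There are 200 camera calls.

### The job

The black price tiles stand proud in their rail on the deli counter. Take the hand roller from its stand and, starting at the red end and rolling along to the white end with steady, firm but not heavy pressure, roll all the tiles fully home; only the roller may touch the rail. Then put the roller back upright in its stand, let go, and leave the pies and the quiche where they are.

Things in the scene. Friction and masses are not known exactly. Their poses are not given: they have to be found in the camera images.
- roller: Hand roller, 300 to 450 g, upright in its stand, wheel down. Origin: bottom of the unloaded wheel, on the centre line; z up through the handle, y along the axle, x the way it rolls (+x and -x alike). Black rubber wheel 40 mm in diameter, 56 mm wide. Steel cross-bar over it 44 mm (x) by 110 mm (y), underside 52 and top 60 mm above the origin; wooden grip block on top.
- roller_grip (a point): Where to grip the roller from above: in the middle of its pale wooden grip block, 95 mm above the roller's origin. The block is 24 mm (x) by 44 mm (y) and reaches from 60 to 120 mm above the origin; grip it across its 24 mm.
- wheel (a joint): Turning angle of the roller's wheel about its axle (rad, any number of turns, turns freely). The axle is sprung: it gives about 8 N per mm, up to 5 mm.
- stand: Fixed steel stand of the roller: foot 90 x 110 mm, two upright walls (76 mm along x, 8 mm thick, centred at y = -45 and 45 mm, tops 62 mm up). The roller's cross-bar rests across the wall tops, the wheel hanging between with 5 mm of play each way in y; the roller's origin is then 10 mm above the stand's, axes parallel. Origin: centre of the underside.
- board: Fixed price-tile rail: dark steel base 280 x 96 x 14 mm carrying an aluminium rail with six black rigid price tiles in a row, each 40 mm long (x) and 66 mm wide: a flat strip 240 x 66 mm. Origin: centre of the base's underside; x along the row from the red end-piece (-x) to the white one (+x). Tile centres at x = -100, -60, -20, 20, 60, 100 mm, y = 0.
- board_red (a point): Middle of the base's top at the red end of the rail, board x = -127 mm, 14 mm above the board's origin. Packing of unknown thickness, 0 to 20 mm, lies between base and rail, so feel for the surface: a tile's top is 35 mm above the board's origin plus the packing when 5 mm proud, 30 mm plus the packing when home.
- board_white (a point): Same point at the white end, board x = 127 mm. The tiles: each needs 6.5 to 8 N to go down, stays where it is pushed and stops hard when home. About 12 to 16 N on the roller is right; above 24 N the rail cracks.
- tile0 (a joint): How far tile 0 is pressed in (m): 0 is 5 mm proud, 0.005 fully home. Tile 0 is next to the red end-piece.
- tile1 (a joint): How far tile 1 is pressed in (m): 0 is 5 mm proud, 0.005 fully home. Its centre is at board x = -60 mm.
- tile2 (a joint): How far tile 2 is pressed in (m): 0 is 5 mm proud, 0.005 fully home. Its centre is at board x = -20 mm.
- tile3 (a joint): How far tile 3 is pressed in (m): 0 is 5 mm proud, 0.005 fully home. Its centre is at board x = 20 mm.
- tile4 (a joint): How far tile 4 is pressed in (m): 0 is 5 mm proud, 0.005 fully home. Its centre is at board x = 60 mm.
- tile5 (a joint): How far tile 5 is pressed in (m): 0 is 5 mm proud, 0.005 fully home. Its centre is at board x = 100 mm.
- pie_blue: Small pork pie with a blue label, 80 mm in diameter and 50 mm tall, 300 g, loose. Bystander. Origin: centre of the underside.
- pie_green: Small pork pie with a green label, 80 mm in diameter and 50 mm tall, 300 g, loose. Bystander. Origin: centre of the underside.
- quiche: Quiche in a foil dish, 130 mm in diameter and 30 mm tall, 400 g, loose. Bystander. Origin: centre of the underside.

How it is judged:
By the outcome, as a careful person would: the job done as asked, in the order asked, and still so for the second after the job is handed in, with the robot touching nothing.
It also fails if it takes over 72 s, if anything falls off the work surface, if the arm or the gripper's body presses on something with over 40 N, if the wrist force passes 120 N, or if a joint passes its speed limit or range.

## Working session

There is one attempt and no reset: what is moved stays moved. The work goes in short steps, Python scripts to look and compute and a shell command to move; the robot and the scene stay as the last step left them, time stands still between calls to the robot, and variables do not carry over. Pictures are saved under pics/ and viewed, about 8 in all and at most 12, crops included, and the job is handed in when it is done.

```bash
mkdir -p pics
cat > h.py <<'E'
from workcell import *
import numpy as np, cv2
def look(cam,labels,fn=None):
    p=camera(cam)
    if fn: cv2.imwrite('pics/'+fn,cv2.cvtColor(p['img'],cv2.COLOR_RGB2BGR))
    for l in labels:
        try: print(cam,l,[(np.round(np.array(d['position'])*1000,1).tolist(),round(d['confidence'],2)) for d in pinpoint(p,l)[:2]])
        except Exception as e: print(l,e)
    return p
def st():
    o=get_obs()
    for k in ('time','q','ee_pos','tcp_rot','wrist_force','opening'): print(k,np.round(o[k],4))
    return o
E
python3 - <<'E'
from h import *
o=st(); print(o.keys())
import workcell; print([k for k in dir(workcell) if k[0]!='_'])
try: print('t2g',tcp_to_grasp)
except Exception as e: print(e)
L=['roller','roller_grip','stand','board','board_red','board_white','pie_blue','pie_green','quiche']
look('top',L,'top.png'); look('side',L,'side.png')
a=cv2.imread('pics/top.png');b=cv2.imread('pics/side.png');cv2.imwrite('pics/both.png',cv2.resize(np.vstack([a,b]),(448,600)) if 0 else cv2.resize(np.hstack([a,b]),(800,300)))
E
```

```text
time 0.0
q [7.25364e+01 5.00970e+00 1.00344e+01 9.51001e+01 3.30000e-03 9.00019e+01]
ee_pos [0.165  0.5244 0.2306]
tcp_rot [-1.799246e+02 -3.300000e-03  1.625345e+02]
wrist_force [ 0.4046 -0.1736  0.0669]
opening 0.0852
dict_keys(['time', 'q', 'qd', 'joint_efforts', 'ee_pos', 'tcp_rot', 'wrist_force', 'torque', 'opening'])
['PlanningError', 'camera', 'get_obs', 'job_done', 'pinpoint', 'regions_of', 'tcp_to_grasp']
t2g 0.0187
top roller [([440.4, -291.0, 14.3], 0.9)]
top roller_grip [([441.1, -289.7, 103.0], 0.93)]
top stand [([444.2, -296.3, 2.3], 0.72)]
top board [([594.0, 56.5, 1.8], 0.87)]
top board_red [([596.7, -71.8, 15.7], 0.8)]
top board_white [([592.7, 182.8, 13.5], 0.55)]
top pie_blue [([751.4, 178.3, 0.1], 0.93)]
top pie_green [([771.6, -95.6, 5.0], 0.71)]
top quiche [([703.9, -261.6, -0.2], 0.85)]
side roller [([435.1, -293.4, 8.6], 0.56)]
side roller_grip [([434.5, -289.8, 103.5], 0.61)]
side stand [([441.8, -296.4, 1.6], 0.83)]
side board [([591.8, 55.1, -2.4], 0.57)]
side board_red [([596.1, -71.4, 16.4], 0.8)]
side board_white [([593.6, 183.5, 16.8], 0.59)]
side pie_blue [([754.2, 182.7, 2.3], 0.55), ([438.1, -294.3, 1.1], 0.53)]
side pie_green [([773.7, -97.3, -1.8], 0.59)]
side quiche [([705.7, -259.6, -2.9], 0.77)]
```

View pics/top.png

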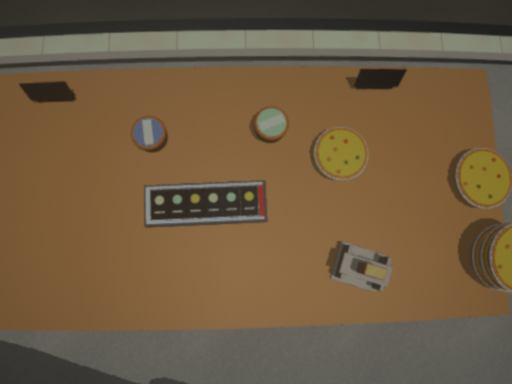

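View pics/side.png

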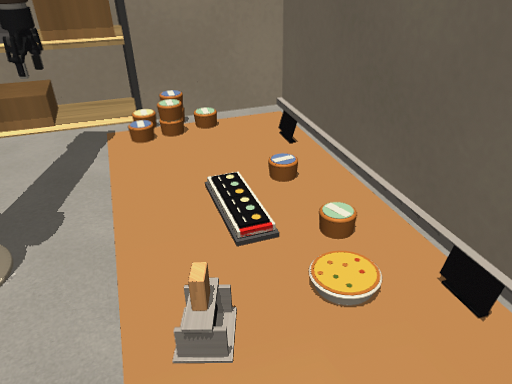

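The top view shows the stand at about (362,267), turned a bit. The rail lies along world y, with its red end at (262,200) and white end at (148,205). The networks agree with the picture, so I'm moving above the stand.

```bash
python3 -m pendant '[[100,[10,-40,20],[0,0,-5]],[100,[30,-95,40],[0,0,-13]],[100,[50,-150,60],[0,0,-20]],[100,[70,-205,70],[0,0,-27]],[100,[90,-260,70],[0,0,-34]],[100,[110,-315,70],[0,0,-41]],[100,[130,-370,70],[0,0,-48]],[100,[150,-425,70],[0,0,-55]],[100,[170,-480,70],[0,0,-62]],[100,[190,-535,70],[0,0,-69]],[100,[210,-590,70],[0,0,-76]],[100,[225,-645,70],[0,0,-82]],[100,[240,-700,70],[0,0,-89.5]],[100,[255,-755,70],[0,0,-89.5]],[100,[265,-800,70],[0,0,-89.5]],[100,[275,-815,70],[0,0,-89.5]],[100,[275,-815,70],[0,0,-89.5]],[100,[275,-815,70],[0,0,-89.5]]]' 40
cat >> h.py <<'E'
def wpts(p,o):
    from scipy.spatial.transform import Rotation as R
    T=np.eye(4);T[:3,:3]=R.from_euler('xyz',o['tcp_rot'],degrees=True).as_matrix();T[:3,3]=o['ee_pos']
    return T@np.array(p['T_tool_cam'])
def cast(p,C,uv,z):
    K=np.array([[p['fx'],0,p['cx']],[0,p['fy'],p['cy']],[0,0,1.]])
    n=cv2.undistortPoints(np.array(uv,float).reshape(-1,1,2),K,np.array([p['k1'],0,0,0.]))[:,0]
    d=np.c_[n,np.ones(len(n))]@C[:3,:3].T; t=(z-C[2,3])/d[:,2]
    return C[:3,3]+d*t[:,None]
E
python3 - <<'E'
from h import *
o=st(); p=look('wrist',['roller','roller_grip','stand'],'w1.png'); C=wpts(p,o); print(np.round(C,3))
for l,z in (('roller_grip',.1),('stand',.0)):
  for r in regions_of(p,l)[:1]:
    m=r['region'].astype(np.uint8); c=max(cv2.findContours(m,0,2)[0],key=cv2.contourArea)
    print(l,cv2.minAreaRect(c))
E
```

```text
time: 3.25
ee_pos: [0.4398, -0.2898, 0.3015]
tcp_rot: [-180.0, -0.0, 73.1]
wrist_force: [-0.4, -0.2, 1.2]
opening: 0.0856
time 3.25
q [-3.338120e+01  4.000200e+00  1.697820e+01  1.029839e+02  6.800000e-03
  7.356440e+01]
ee_pos [ 0.4398 -0.2898  0.3015]
tcp_rot [-1.799964e+02 -8.200000e-03  7.305440e+01]
wrist_force [-0.4335 -0.2124  1.1744]
opening 0.0856
wrist roller [([438.6, -288.5, 12.0], 0.78)]
wrist roller_grip [([435.0, -291.9, 102.5], 0.65)]
wrist stand []
[[ 0.957 -0.281 -0.075  0.461]
 [-0.291 -0.925 -0.246 -0.228]
 [-0.001  0.257 -0.966  0.444]
 [ 0.     0.     0.     1.   ]]
roller_grip ((254.966552734375, 166.23974609375), (33.474578857421875, 82.11943054199219), 1.1017061471939087)
stand ((279.2445983886719, 164.982421875), (15.97242546081543, 76.30494689941406), 1.3322197198867798)
```

View pics/w1.png

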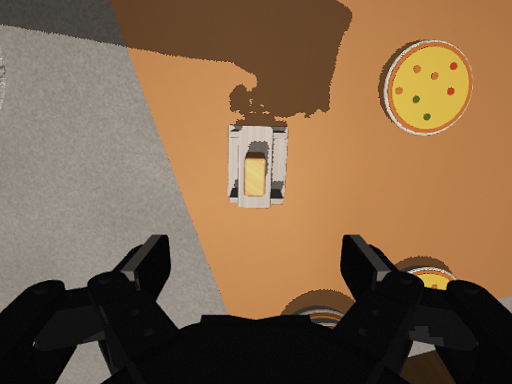

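The wrist view shows the grip block at (255,177), nearly aligned with the image. I'll cast the edges for yaw and centre.

Run:
```python
from h import *
o=get_obs(); p=camera('wrist'); C=wpts(p,o)
img=p['img'].astype(int)
m=((img[...,0]>200)&(img[...,2]<150)&(img[...,0]-img[...,2]>70)).astype(np.uint8)
m[:, :200]=0;m[:,320:]=0;m[250:]=0;m[:100]=0
c=max(cv2.findContours(m,0,2)[0],key=cv2.contourArea);b=cv2.boxPoints(cv2.minAreaRect(c));print(b.round(1).tolist())
def rep(n,uv,z):
    w=cast(p,C,uv,z);rc=cv2.minAreaRect((w[:,:2]*1000).astype(np.float32));print(n,w.mean(0).round(4),rc)
rep('top',b,.13); rep('bar',[(239,127),(272,127),(271,208),(239,208)],.07); rep('foot',[(230,125),(288,125),(285,204),(228,203)],.004)
w=cast(p,C,c[:,0],.13);rc=cv2.minAreaRect((w[:,:2]*1000).astype(np.float32));print('cont',rc)
im=cv2.cvtColor(p['img'],cv2.COLOR_RGB2BGR)[110:220,210:310];cv2.imwrite('pics/w1c.png',cv2.resize(im,None,fx=5,fy=5,interpolation=cv2.INTER_CUBIC))
```

```text
[[200.0, 100.0], [319.0, 100.0], [319.0, 249.0], [200.0, 249.0]]
top [ 0.4453 -0.2953  0.13  ] ((445.6384582519531, -295.3664855957031), (171.1241912841797, 143.15927124023438), 73.09689331054688)
bar [ 0.441  -0.2929  0.07  ] ((440.6838684082031, -292.791259765625), (108.624755859375, 43.90676498413086), 73.11698913574219)
foot [ 0.4428 -0.3004  0.004 ] ((442.24859619140625, -299.83489990234375), (124.01737213134766, 91.6512451171875), 72.06237030029297)
cont ((445.2584533691406, -295.5454406738281), (171.0209197998047, 140.74990844726562), 72.8813247680664)
```

View pics/w1c.png

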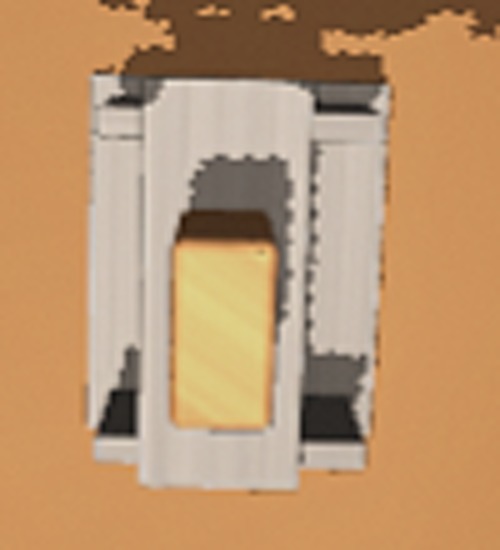

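Run:
```python
from h import *
o=get_obs(); p=camera('wrist'); C=wpts(p,o)
for n,uv,z in (('top',[(245,158),(265,158),(264.4,196),(244,195.6)],.13),('bar',[(238.6,126.4),(272.6,127.6),(269.6,208),(237.6,207)],.07)):
    w=cast(p,C,uv,z)*1000; a=lambda i,j:np.degrees(np.arctan2(*(w[i]-w[j])[1::-1]))
    print(n,w.mean(0).round(1),'y-edges',a(0,3),a(1,2),'x-edges',a(1,0),a(2,3),np.linalg.norm(w[0]-w[3]),np.linalg.norm(w[0]-w[1]))
```

```text
top [ 440.7 -291.3  130. ] y-edges 71.07686852101489 72.70486281495882 x-edges -16.89154321284795 -18.05705343609767 42.98018116575419 22.006960670011257
bar [ 440.3 -292.4   70. ] y-edges 71.55316875005656 71.79483658687823 x-edges -18.871169828325502 -18.768811252245797 107.95383917593732 43.44418099978006
```

```bash
python3 -m pendant '[[100,[0.7,-1.7,-50],[0,0,-1.2]],[100,[0.7,-1.7,-100],[0,0,-1.2]],[100,[0.7,-1.7,-140],[0,0,-1.2]],[100,[0.7,-1.7,-175],[0,0,-1.2]],[100,[0.7,-1.7,-200],[0,0,-1.2]],[100,[0.7,-1.7,-215],[0,0,-1.2]],[100,[0.7,-1.7,-215],[0,0,-1.2]],[0,[0.7,-1.7,-215],[0,0,-1.2]],[0,[0.7,-1.7,-215],[0,0,-1.2]],[0,[0.7,-1.7,-215],[0,0,-1.2]],[0,[0.7,-1.7,-215],[0,0,-1.2]],[0,[0.7,-1.7,-215],[0,0,-1.2]],[0,[0.7,-1.7,-215],[0,0,-1.2]],[0,[0.7,-1.7,-215],[0,0,-1.2]],[0,[0.7,-1.7,-215],[0,0,-1.2]]]' 80; python3 -c "
from h import *
st()"
```

```text
time: 5.52
ee_pos: [0.4408, -0.2919, 0.0871]
tcp_rot: [179.9, 0.0, 71.9]
wrist_force: [-2.4, 1.6, 5.3]
opening: 0.023
time 5.525
q [-3.35065e+01  1.64220e+00 -9.35150e+00  7.89444e+01 -5.40000e-03
  7.46363e+01]
ee_pos [ 0.4408 -0.2919  0.0871]
tcp_rot [1.799417e+02 2.160000e-02 7.185720e+01]
wrist_force [-2.4379  1.5543  5.319 ]
opening 0.023
```

```bash
python3 -m pendant '[[0,[0,0,15],[0,0,0]],[0,[0,0,40],[0,0,0]],[0,[0,0,80],[0,0,0]],[0,[0,0,110],[0,0,0]],[0,[0,0,120],[0,0,0]],[0,[0,0,120],[0,0,0]],[0,[0,0,120],[0,0,0]]]'
python3 - <<'E'
from h import *
o=st(); p=look('wrist',['roller','roller_grip'],'w2.png')
look('top',['board','board_red','board_white']);look('side',['board','board_red','board_white','roller'])
E
```

```text
time: 6.4
ee_pos: [0.4404, -0.2916, 0.2056]
tcp_rot: [-179.9, -0.0, 71.9]
wrist_force: [-0.6, -0.3, -3.9]
opening: 0.0228
time 6.4
q [-3.35055e+01  1.57340e+00  3.66260e+00  9.21513e+01 -4.50000e-03
  7.46372e+01]
ee_pos [ 0.4404 -0.2916  0.2056]
tcp_rot [-1.799389e+02 -1.210000e-02  7.185730e+01]
wrist_force [-0.5753 -0.2892 -3.9073]
opening 0.0228
wrist roller [([437.6, -286.9, 129.5], 0.66)]
wrist roller_grip [([440.6, -288.6, 218.6], 0.68)]
top board [([441.4, -295.5, 133.7], 0.68), ([441.8, -290.7, 224.4], 0.42)]
top board_red [([596.6, -70.9, 15.1], 0.85)]
top board_white [([592.6, 183.2, 15.3], 0.82), ([750.4, 180.3, 1.2], 0.47)]
side board [([588.0, 60.5, -1.9], 0.7), ([440.5, -289.5, 223.9], 0.66)]
side board_red [([594.8, -71.2, 15.6], 0.95)]
side board_white [([590.7, 185.4, 19.6], 0.73), ([440.6, -295.2, 130.9], 0.35)]
side roller [([437.9, -292.0, 130.1], 0.61)]
```

View pics/w2.png

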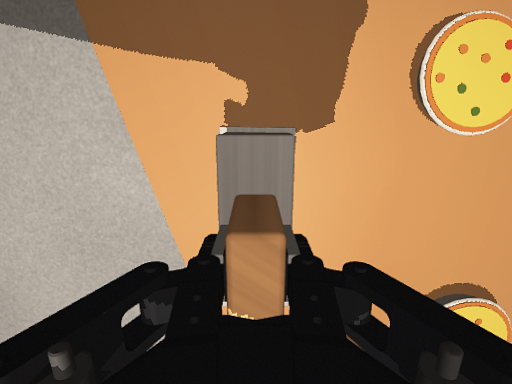

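The grip is square and the roller hangs straight. I'm carrying it over tile 0 and turning it to the rail's direction.

```bash
python3 -m pendant '[[0,[10,20,0],[0,0,10]],[0,[20,40,0],[0,0,20]],[0,[35,60,0],[0,0,30]],[0,[50,80,0],[0,0,40]],[0,[65,105,0],[0,0,50]],[0,[80,130,0],[0,0,60]],[0,[95,155,0],[0,0,70]],[0,[110,180,0],[0,0,80]],[0,[125,205,0],[0,0,90]],[0,[140,225,0],[0,0,100]],[0,[150,238,0],[0,0,107]],[0,[155.1,243.6,0],[0,0,108.8]],[0,[155.1,243.6,-20],[0,0,108.8]],[0,[155.1,243.6,-45],[0,0,108.8]],[0,[155.1,243.6,-55],[0,0,108.8]],[0,[155.1,243.6,-55],[0,0,108.8]],[0,[155.1,243.6,-55],[0,0,108.8]]]'
python3 - <<'E'
from h import *
o=st(); p=look('wrist',['roller','board_red','board_white'],'w3.png')
a=cv2.imread('pics/w3.png')
p=look('side',['roller'],'s3.png');b=cv2.imread('pics/s3.png')[130:280,150:350]
cv2.imwrite('pics/j3.png',np.hstack([cv2.resize(a,(400,300)),cv2.resize(b,(400,300),interpolation=cv2.INTER_CUBIC)]))
p=look('top',['roller','roller_grip'])
E
```

```text
time: 9.12
ee_pos: [0.5963, -0.0484, 0.1533]
tcp_rot: [179.9, 0.1, -179.4]
wrist_force: [0.5, -0.8, -3.1]
opening: 0.023
time 9.125
q [-4.67500e+00  1.06358e+01  7.72930e+00  8.69925e+01  6.43000e-02
 -5.29890e+00]
ee_pos [ 0.5963 -0.0484  0.1533]
tcp_rot [ 1.799453e+02  1.064000e-01 -1.793760e+02]
wrist_force [ 0.4993 -0.7591 -3.0763]
opening 0.023
wrist roller [([598.4, -47.5, 77.7], 0.75)]
wrist board_red []
wrist board_white [([591.6, 176.6, 16.8], 0.58)]
side roller [([594.0, -51.0, 76.6], 0.96)]
top roller []
top roller_grip [([749.9, 177.9, 0.3], 0.29)]
```

View pics/j3.png

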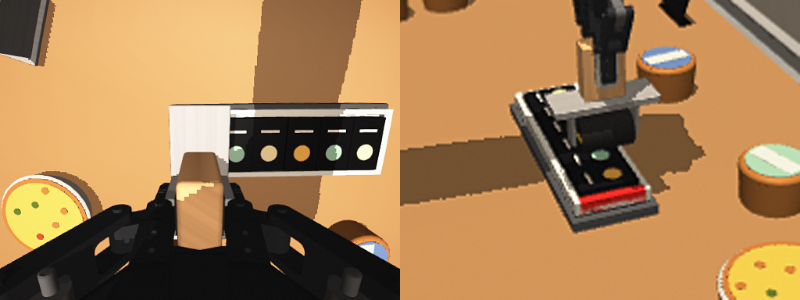

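```bash
python3 - <<'E'
from h import *
o=get_obs(); p=camera('wrist'); C=wpts(p,o); g=cv2.cvtColor(p['img'],cv2.COLOR_RGB2GRAY)
# black strip extents at a few columns
for u in (320,360,400,440,470):
    col=g[125:235,u].astype(int); d=np.where(col<45)[0]+125
    w=cast(p,C,[(u,d.min()-.5),(u,d.max()+.5)],.04)*1000
    print(u,d.min(),d.max(),w.round(1).tolist(),w.mean(0).round(1))
E
python3 -m pendant '[[0,[-1,0,-6],[0,0,0]],[0,[-1,0,-12],[0,0,0]],[0,[-1,0,-18],[0,0,0]],[0,[-1,0,-20],[0,0,0]],[0,[-1,0,-20],[0,0,0]]]'
python3 -m pendant '[[0,[0,0,-1],[0,0,0]],[0,[0,0,-3],[0,0,0]],[0,[0,0,-3],[0,0,0]]]'
```

```text
320 133 220 [[545.7, 7.9, 40.0], [627.6, 13.6, 40.0]] [586.7  10.7  40. ]
360 133 219 [[545.1, 43.3, 40.0], [626.2, 51.8, 40.0]] [585.7  47.5  40. ]
400 133 218 [[544.4, 79.1, 40.0], [624.9, 90.6, 40.0]] [584.6  84.8  40. ]
440 150 218 [[558.6, 118.3, 40.0], [624.7, 130.3, 40.0]] [591.6 124.3  40. ]
470 150 217 [[558.0, 146.9, 40.0], [623.5, 160.6, 40.0]] [590.7 153.7  40. ]
time: 10.25
ee_pos: [0.5948, -0.0482, 0.132]
tcp_rot: [179.9, 0.0, -179.3]
wrist_force: [-0.8, -0.4, -3.6]
opening: 0.0232
time: 10.62
ee_pos: [0.5948, -0.0482, 0.1288]
tcp_rot: [179.9, -0.0, -179.3]
wrist_force: [0.8, -0.6, -2.8]
opening: 0.0234
```

```bash
python3 -m pendant '[[0,[0.7,0,-1],[0,0,0.4]],[0,[0.7,0,-2],[0,0,0.4]],[0,[0.7,0,-2],[0,0,0.4]]]'
python3 -m pendant '[[0,[0,0,-1],[0,0,0]],[0,[0,0,-2],[0,0,0]],[0,[0,0,-2],[0,0,0]]]'
python3 -m pendant '[[0,[0,0,-1],[0,0,0]],[0,[0,0,-2],[0,0,0]],[0,[0,0,-2],[0,0,0]]]'
```

```text
time: 11.0
ee_pos: [0.5954, -0.0482, 0.1267]
tcp_rot: [179.9, -0.0, -178.9]
wrist_force: [0.1, 0.2, -3.3]
opening: 0.0233
time: 11.38
ee_pos: [0.5954, -0.0482, 0.1246]
tcp_rot: [179.9, -0.0, -178.9]
wrist_force: [-0.4, 0.4, -2.5]
opening: 0.0233
time: 11.75
ee_pos: [0.5953, -0.0482, 0.1224]
tcp_rot: [179.9, -0.0, -178.9]
wrist_force: [0.3, 0.5, -2.8]
opening: 0.0231
```

```bash
python3 -m pendant '[[0,[0,0,-1],[0,0,0]],[0,[0,0,-2],[0,0,0]],[0,[0,0,-2],[0,0,0]]]'
python3 -m pendant '[[0,[0,0,-1],[0,0,0]],[0,[0,0,-2],[0,0,0]],[0,[0,0,-2],[0,0,0]]]'
python3 -m pendant '[[0,[0,0,-1],[0,0,0]],[0,[0,0,-2],[0,0,0]],[0,[0,0,-2],[0,0,0]]]'
```

```text
time: 12.12
ee_pos: [0.5953, -0.0482, 0.1203]
tcp_rot: [179.9, -0.0, -178.9]
wrist_force: [0.4, -1.1, -2.7]
opening: 0.0233
time: 12.5
ee_pos: [0.5952, -0.0482, 0.1182]
tcp_rot: [179.9, -0.1, -178.9]
wrist_force: [0.1, -0.4, -3.1]
opening: 0.0235
time: 12.88
ee_pos: [0.5951, -0.0482, 0.1161]
tcp_rot: [179.9, -0.1, -178.9]
wrist_force: [0.9, -0.6, -3.2]
opening: 0.0234
```

```bash
python3 -m pendant '[[0,[0,0,-1],[0,0,0]],[0,[0,0,-2],[0,0,0]],[0,[0,0,-2],[0,0,0]]]'
python3 -m pendant '[[0,[0,0,-1],[0,0,0]],[0,[0,0,-2],[0,0,0]],[0,[0,0,-2],[0,0,0]]]'
python3 -m pendant '[[0,[0,0,-1],[0,0,0]],[0,[0,0,-2],[0,0,0]],[0,[0,0,-2],[0,0,0]]]'
```

```text
time: 13.25
ee_pos: [0.5951, -0.0482, 0.1141]
tcp_rot: [179.9, -0.1, -178.9]
wrist_force: [-1.0, -0.9, -2.9]
opening: 0.0232
time: 13.62
ee_pos: [0.5953, -0.0482, 0.1126]
tcp_rot: [179.9, -0.0, -178.9]
wrist_force: [-1.5, 0.2, 3.9]
opening: 0.0228
time: 14.0
ee_pos: [0.5953, -0.0482, 0.1105]
tcp_rot: [179.9, -0.0, -178.9]
wrist_force: [-1.5, 0.2, 3.9]
opening: 0.0234
```

```bash
python3 -m pendant '[[0,[0,0,-1],[0,0,0]],[0,[0,0,-2],[0,0,0]],[0,[0,0,-2],[0,0,0]]]'
python3 -m pendant '[[0,[0,0,-0.5],[0,0,0]],[0,[0,0,-1],[0,0,0]],[0,[0,0,-1],[0,0,0]]]'
```

```text
time: 14.38
ee_pos: [0.5953, -0.0482, 0.1085]
tcp_rot: [179.9, -0.0, -178.9]
wrist_force: [-1.2, -0.2, 3.5]
opening: 0.023
time: 14.75
ee_pos: [0.5954, -0.0482, 0.108]
tcp_rot: [179.9, 0.0, -178.9]
wrist_force: [-3.2, -1.0, 8.6]
opening: 0.0233
```

```bash
python3 -m pendant '[[0,[0,0,-0.5],[0,0,0]],[0,[0,0,-0.5],[0,0,0]]]'
python3 -m pendant '[[0,[0,3,-0.5],[0,0,0]],[0,[0,5,-0.5],[0,0,0]],[0,[0,5,-0.5],[0,0,0]]]'
```

```text
time: 15.0
ee_pos: [0.5954, -0.0483, 0.108]
tcp_rot: [179.9, 0.0, -178.9]
wrist_force: [-2.3, 0.8, 7.1]
opening: 0.023
time: 15.38
ee_pos: [0.5953, -0.0431, 0.108]
tcp_rot: [179.9, 0.0, -178.9]
wrist_force: [-3.8, 0.1, 7.2]
opening: 0.0229
```

```bash
python3 -m pendant '[[0,[0,0,-0.8],[0,0,0]],[0,[0,0,-1.2],[0,0,0]],[0,[0,0,-1.2],[0,0,0]]]'
python3 -c "
from h import *
st()"
```

```text
time: 15.75
ee_pos: [0.5953, -0.0431, 0.1076]
tcp_rot: [179.9, 0.1, -178.9]
wrist_force: [-4.1, -0.7, 10.4]
opening: 0.0233
time 15.75
q [-4.17190e+00  1.06292e+01  2.68450e+00  8.19784e+01  5.91000e-02
 -5.23570e+00]
ee_pos [ 0.5953 -0.0431  0.1076]
tcp_rot [ 1.799482e+02  8.200000e-02 -1.789363e+02]
wrist_force [-4.0986 -0.6871 10.4294]
opening 0.0233
```

```bash
python3 -m pendant '[[0,[0,4,-0.8],[0,0,0]],[0,[-0.1,8,-0.8],[0,0,0]],[0,[-0.2,12,-0.8],[0,0,0]],[0,[-0.3,16,-0.8],[0,0,0]]]'
python3 -c "
from h import *
o=get_obs();print(o['ee_pos'],o['wrist_force'],o['torque'])"
```

```text
time: 16.25
ee_pos: [0.5951, -0.028, 0.1077]
tcp_rot: [-179.9, 0.1, -179.0]
wrist_force: [-3.6, -2.7, 10.4]
opening: 0.0232
[ 0.59509816 -0.0279978   0.10772128] [-3.59625914 -2.66168761 10.37503954] [-0.7236633   0.96676229  0.05850487]
```

```bash
python3 -m pendant '[[0,[0,4,-0.9],[0,0,0]],[0,[-0.1,8,-0.9],[0,0,0]],[0,[-0.2,12,-0.9],[0,0,0]],[0,[-0.3,16,-0.9],[0,0,0]],[0,[-0.3,20,-0.9],[0,0,0]]]'
python3 -m pendant '[[0,[0,4,-0.9],[0,0,0]],[0,[-0.1,8,-0.9],[0,0,0]],[0,[-0.2,12,-0.9],[0,0,0]],[0,[-0.3,16,-0.9],[0,0,0]],[0,[-0.3,20,-0.9],[0,0,0]]]'
```

```text
time: 16.88
ee_pos: [0.5948, -0.008, 0.1077]
tcp_rot: [-179.9, 0.2, -179.0]
wrist_force: [-4.2, -0.5, 9.5]
opening: 0.0236
time: 17.5
ee_pos: [0.5945, 0.0114, 0.1077]
tcp_rot: [-179.8, 0.2, -179.0]
wrist_force: [-5.6, -3.3, 9.7]
opening: 0.0232
```

```bash
python3 -m pendant '[[0,[-0.2,4,-1],[0.1,0.1,0]],[0,[-0.4,8,-1],[0.2,0.2,0]],[0,[-0.5,12,-1],[0.2,0.2,0]],[0,[-0.6,16,-1],[0.2,0.2,0]],[0,[-0.7,20,-1],[0.2,0.2,0]]]'
python3 -m pendant '[[0,[-0.1,4,-1],[0.1,0.1,0]],[0,[-0.2,8,-1],[0.1,0.1,0]],[0,[-0.3,12,-1],[0.1,0.1,0]],[0,[-0.4,16,-1],[0.1,0.1,0]],[0,[-0.5,20,-1],[0.1,0.1,0]]]'
```

```text
time: 18.12
ee_pos: [0.5942, 0.0315, 0.1077]
tcp_rot: [180.0, 0.1, -179.0]
wrist_force: [-2.1, -0.6, 10.5]
opening: 0.0231
time: 18.75
ee_pos: [0.594, 0.0506, 0.1077]
tcp_rot: [180.0, 0.1, -179.1]
wrist_force: [-2.9, -3.6, 10.8]
opening: 0.023
```

```bash
for i in 1; do python3 -m pendant '[[0,[-0.1,4,-1],[0.1,0.1,0]],[0,[-0.2,8,-1],[0.1,0.1,0]],[0,[-0.3,12,-1],[0.1,0.1,0]],[0,[-0.4,16,-1],[0.1,0.1,0]],[0,[-0.5,20,-1],[0.1,0.1,0]]]'; done
python3 -m pendant '[[0,[-0.1,4,-1],[0.1,0.1,0]],[0,[-0.2,8,-1],[0.1,0.1,0]],[0,[-0.3,12,-1],[0.1,0.1,0]],[0,[-0.4,16,-1],[0.1,0.1,0]],[0,[-0.5,20,-1],[0.1,0.1,0]]]'
```

```text
time: 19.38
ee_pos: [0.5937, 0.0707, 0.1076]
tcp_rot: [179.9, 0.0, -179.1]
wrist_force: [-3.9, 0.1, 10.0]
opening: 0.0233
time: 20.0
ee_pos: [0.5935, 0.09, 0.1076]
tcp_rot: [179.9, 0.0, -179.1]
wrist_force: [-2.2, -3.8, 9.9]
opening: 0.0231
```

```bash
python3 -m pendant '[[0,[-0.2,4,-1],[0,0,0]],[0,[-0.3,8,-1],[0,0,0]],[0,[-0.4,12,-1],[0,0,0]],[0,[-0.5,16,-1],[0,0,0]],[0,[-0.6,20,-1],[0,0,0]]]'
python3 -m pendant '[[0,[-0.2,4,-1],[0,0,0]],[0,[-0.3,8,-1],[0,0,0]],[0,[-0.4,12,-1],[0,0,0]],[0,[-0.5,16,-1],[0,0,0]],[0,[-0.6,20,-1],[0,0,0]]]'
```

```text
time: 20.62
ee_pos: [0.5932, 0.1102, 0.1076]
tcp_rot: [179.8, 0.1, -179.1]
wrist_force: [-3.9, -0.9, 10.8]
opening: 0.0233
time: 21.25
ee_pos: [0.5928, 0.1295, 0.1076]
tcp_rot: [180.0, 0.2, -179.1]
wrist_force: [-3.4, -4.0, 10.4]
opening: 0.0232
```

```bash
python3 -m pendant '[[0,[-0.2,4,-1],[0.1,0.1,0]],[0,[-0.3,8,-1],[0.1,0.1,0]],[0,[-0.4,12,-1],[0.1,0.1,0]],[0,[-0.5,16,-1],[0.1,0.1,0]],[0,[-0.6,20,-1],[0.1,0.1,0]]]'
python3 -m pendant '[[0,[-0.1,4,-1],[0,0.1,0]],[0,[-0.2,8,-1],[0,0.1,0]],[0,[-0.3,12,-1],[0,0.1,0]],[0,[-0.3,14,-1],[0,0.1,0]],[0,[-0.3,14,-1],[0,0.1,0]]]'
```

```text
time: 21.88
ee_pos: [0.5926, 0.1497, 0.1076]
tcp_rot: [179.8, 0.2, -179.1]
wrist_force: [-3.0, -0.2, 10.1]
opening: 0.0228
time: 22.5
ee_pos: [0.5924, 0.1642, 0.1076]
tcp_rot: [179.8, 0.1, -179.1]
wrist_force: [-4.0, -0.1, 9.3]
opening: 0.0235
```

```bash
python3 -m pendant '[[0,[0,0,5],[0,0.1,0]],[0,[0,0,25],[0,0.1,0]],[0,[0,0,60],[0,0.1,0]],[0,[-20,-30,95],[0,0.1,0]],[0,[-45,-70,100],[0,0.1,0]],[0,[-80,-120,100],[0,0.1,0]],[0,[-80,-120,100],[0,0.1,0]],[0,[-80,-120,100],[0,0.1,0]]]'
python3 - <<'E'
from h import *
o=st(); p=look('side',['roller','roller_grip','tile0','stand'],'s4.png'); p2=look('wrist',['roller','roller_grip'],'w4.png')
a=cv2.imread('pics/w4.png'); b=cv2.imread('pics/s4.png')[90:270,150:390]
cv2.imwrite('pics/j4.png',np.hstack([cv2.resize(a,(400,300)),cv2.resize(b,(400,300),interpolation=cv2.INTER_CUBIC)]))
E
```

```text
time: 23.5
ee_pos: [0.5126, 0.0442, 0.2073]
tcp_rot: [179.8, 0.0, -179.1]
wrist_force: [0.7, -0.3, -2.6]
opening: 0.0232
time 23.5
q [ 4.7912 -0.3641  1.8914 92.2268  0.2427  3.9194]
ee_pos [0.5126 0.0442 0.2073]
tcp_rot [ 1.797559e+02  1.210000e-02 -1.791282e+02]
wrist_force [ 0.6702 -0.2796 -2.5717]
opening 0.0232
side roller [([511.8, 42.5, 129.1], 0.85)]
side roller_grip []
tile0 it knows: board, board_red, board_white, pie_blue, pie_green, quiche, roller, roller_grip, stand
side stand [([440.0, -295.4, 2.3], 0.91)]
wrist roller [([512.3, 44.8, 131.1], 0.59)]
wrist roller_grip []
```

View pics/j4.png

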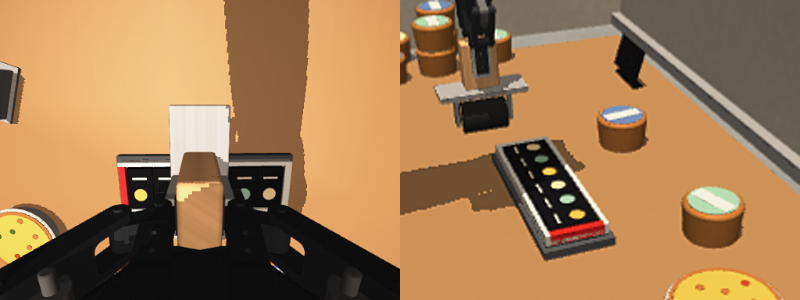

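The tiles now look level with the rail, and the roller is still held straight (right panel: roller at about (485,100), rail at (560,200)). I'm taking it back above the stand.

```bash
python3 -m pendant '[[0,[-5,-25,0],[0,0,-9]],[0,[-10,-50,0],[0,0,-18]],[0,[-15,-80,0],[0,0,-27]],[0,[-20,-110,0],[0,0,-36]],[0,[-25,-140,0],[0,0,-45]],[0,[-32,-170,0],[0,0,-54]],[0,[-40,-200,0],[0,0,-63]],[0,[-47,-230,0],[0,0,-72]],[0,[-54,-260,0],[0,0,-81]],[0,[-62,-290,0],[0,0,-90]],[0,[-68,-315,0],[0,0,-99]],[0,[-71,-330,0],[0,0,-107]],[0,[-71.8,-336.1,0],[0,0,-109]],[0,[-71.8,-336.1,0],[0,0,-109]],[0,[-71.8,-336.1,0],[0,0,-109]]]'
python3 - <<'E'
from h import *
from scipy.spatial.transform import Rotation as R
o=st(); Rn=R.from_euler('xyz',o['tcp_rot'],degrees=True); Rt=R.from_euler('xyz',[179.94,0.02,71.86],degrees=True)
print('shift',(np.array([.4408,-.2919,.0871])-o['ee_pos'])*1000,'turn',(Rt*Rn.inv()).as_rotvec(degrees=True))
p=look('wrist',['roller','stand'],'w5.png');look('side',['roller','stand'])
a=cv2.imread('pics/w5.png');b=cv2.imread('pics/w2.png')
cv2.imwrite('pics/j5.png',np.hstack([cv2.resize(b,(400,300)),cv2.resize(a,(400,300))]))
E
```

```text
time: 25.72
ee_pos: [0.4411, -0.2908, 0.2073]
tcp_rot: [179.8, -0.0, 72.1]
wrist_force: [0.2, 0.1, -2.8]
opening: 0.0229
time 25.725
q [-3.34449e+01  1.33350e+00  3.60420e+00  9.20623e+01  8.97000e-02
  7.44499e+01]
ee_pos [ 0.4411 -0.2908  0.2073]
tcp_rot [ 1.797752e+02 -3.050000e-02  7.210540e+01]
wrist_force [ 0.235   0.1021 -2.8445]
opening 0.0229
shift [  -0.2682345    -1.10709848 -120.2162973 ] turn [ 0.00291739  0.1723599  -0.24537684]
wrist roller [([440.2, -293.1, 132.4], 0.85)]
wrist stand []
side roller [([442.2, -292.7, 127.8], 0.71)]
side stand [([441.8, -296.7, 2.6], 0.75), ([769.0, -98.4, -4.5], 0.35)]
```

View pics/j5.png

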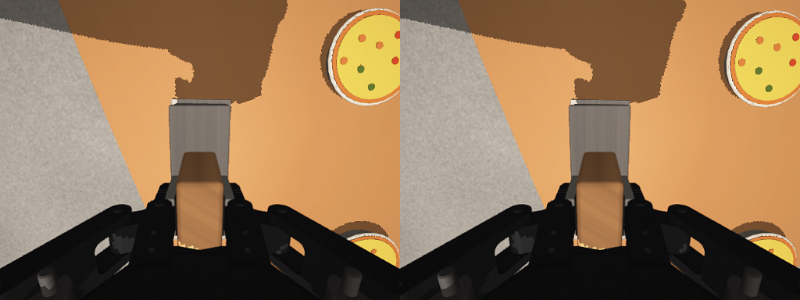

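Before and after match, so the roller hasn't moved in the grip. I'm lowering it into the stand.

```bash
python3 -m pendant '[[0,[-0.3,-1.1,-10],[0,0.17,-0.25]],[0,[-0.3,-1.1,-30],[0,0.17,-0.25]],[0,[-0.3,-1.1,-50],[0,0.17,-0.25]],[0,[-0.3,-1.1,-70],[0,0.17,-0.25]],[0,[-0.3,-1.1,-88],[0,0.17,-0.25]],[0,[-0.3,-1.1,-100],[0,0.17,-0.25]],[0,[-0.3,-1.1,-110],[0,0.17,-0.25]],[0,[-0.3,-1.1,-115],[0,0.17,-0.25]],[0,[-0.3,-1.1,-117],[0,0.17,-0.25]],[0,[-0.3,-1.1,-117],[0,0.17,-0.25]]]'
python3 -m pendant '[[0,[0,0,-1],[0,0,0]],[0,[0,0,-2],[0,0,0]],[0,[0,0,-2],[0,0,0]]]'
```

```text
time: 27.28
ee_pos: [0.4408, -0.2923, 0.0907]
tcp_rot: [179.9, 0.0, 71.8]
wrist_force: [-0.2, -0.2, -3.4]
opening: 0.0234
time: 27.65
ee_pos: [0.4408, -0.2923, 0.0887]
tcp_rot: [179.9, 0.0, 71.8]
wrist_force: [-0.5, -0.2, -3.8]
opening: 0.0229
```

```bash
python3 -m pendant '[[0,[0,0,-0.5],[0,0,0]],[0,[0,0,-1],[0,0,0]],[0,[0,0,-1],[0,0,0]]]'
python3 -m pendant '[[0,[0,0,-0.5],[0,0,0]],[0,[0,0,-0.8],[0,0,0]],[0,[0,0,-0.8],[0,0,0]]]'
```

```text
time: 28.02
ee_pos: [0.4408, -0.2923, 0.0876]
tcp_rot: [179.9, 0.0, 71.8]
wrist_force: [0.7, -0.3, -3.2]
opening: 0.0233
time: 28.4
ee_pos: [0.4408, -0.2923, 0.0871]
tcp_rot: [179.9, 0.0, 71.8]
wrist_force: [-1.6, 0.5, 0.4]
opening: 0.0232
```

Seated (the load has come off the wrist). I'm opening the gripper, then retreating straight up.

```bash
python3 -m pendant '[[40,[0,0,0],[0,0,0]],[70,[0,0,0],[0,0,0]],[100,[0,0,0],[0,0,0]],[100,[0,0,0],[0,0,0]],[100,[0,0,0],[0,0,0]],[100,[0,0,0],[0,0,0]],[100,[0,0,10],[0,0,0]],[100,[0,0,40],[0,0,0]],[100,[0,0,90],[0,0,0]],[100,[0,0,140],[0,0,0]],[100,[0,0,190],[0,0,0]],[100,[0,0,200],[0,0,0]],[100,[0,0,200],[0,0,0]]]'
python3 - <<'E'
from h import *
o=st(); L=['roller','roller_grip','stand','pie_blue','pie_green','quiche','board']
look('side',L,'s6.png');look('top',L)
look('wrist',['roller','roller_grip'],'w6.png')
a=cv2.imread('pics/w6.png'); b=cv2.imread('pics/s6.png')
cv2.imwrite('pics/j6.png',np.hstack([cv2.resize(a,(400,300)),cv2.resize(b,(400,300))]))
E
```

```text
time: 30.02
ee_pos: [0.441, -0.2925, 0.2877]
tcp_rot: [179.8, 0.1, 71.8]
wrist_force: [0.4, -0.5, -0.1]
opening: 0.0852
time 30.025
q [-3.354510e+01  3.584500e+00  1.495590e+01  1.011835e+02 -1.360000e-02
  7.469850e+01]
ee_pos [ 0.441  -0.2925  0.2877]
tcp_rot [1.798225e+02 6.270000e-02 7.175630e+01]
wrist_force [ 0.3545 -0.4549 -0.1247]
opening 0.0852
side roller []
side roller_grip [([440.9, -288.9, 102.1], 0.8)]
side stand [([437.7, -291.6, -2.6], 0.95)]
side pie_blue [([754.4, 183.6, -0.1], 0.77), ([440.9, -288.8, 107.9], 0.36)]
side pie_green [([771.3, -97.6, 0.4], 0.8)]
side quiche [([705.0, -261.3, -0.4], 0.8)]
side board [([588.8, 55.4, 0.9], 0.89), ([704.3, -258.2, -3.9], 0.34)]
top roller [([440.3, -291.7, 12.3], 0.95)]
top roller_grip [([441.4, -294.4, 102.5], 0.7)]
top stand [([441.8, -295.7, 1.7], 0.71)]
top pie_blue []
top pie_green [([772.5, -99.1, 4.4], 0.61)]
top quiche [([705.4, -266.3, -1.7], 0.58)]
top board [([594.7, 55.9, 4.4], 0.76)]
wrist roller [([439.8, -289.3, 11.1], 0.59)]
wrist roller_grip [([439.8, -287.3, 99.7], 0.64)]
```

View pics/j6.png

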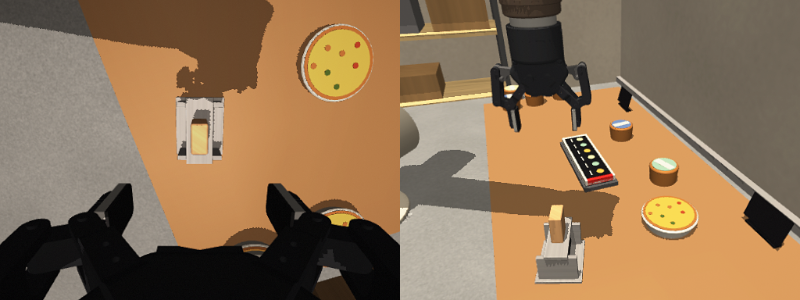

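The roller is upright in its stand, seen at (200,140) in the left panel and (557,235) in the right, and nothing else has moved. As a last check, I'll compare the rail before and after.

Run:
```python
import cv2,numpy as np
f=lambda n:cv2.resize(cv2.imread('pics/'+n)[165:245,198:278],(400,400),interpolation=cv2.INTER_CUBIC)
cv2.imwrite('pics/j7.png',np.hstack([f('side.png'),f('s6.png')]))
```

```text
(no output)
```

View pics/j7.png

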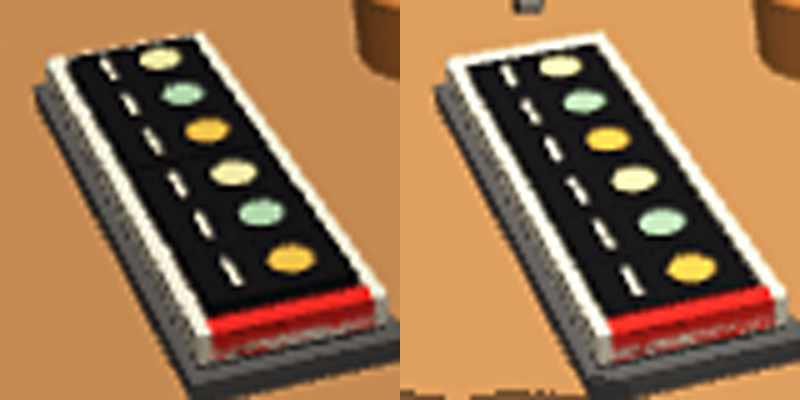

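All six tiles sit lower than before (each dot has moved down about 6–9 px in the crop) and in one even plane. The white end-piece, hidden earlier, now shows.

```bash
python3 -c "
from workcell import *
print(job_done())"
```

```text
the job is handed in; nothing more can be done
None
```

I rolled all six tiles home from the red end to the white end, put the roller back upright in its stand, let go, and handed the job in at about 30 s of the 72 s.

- **Pressure:** I felt down onto tile 0 until it stopped hard, then rolled at a steady height. At the end of each step the force on the roller was about 12.5–14 N after allowing for its weight. Force was only read between steps, so a short peak in between would not have shown, but the readings stayed well under 24 N.
- **Tiles:** The before and after pictures show all six tiles sunk to one even level, with the previously hidden white end-piece now visible. I have no direct reading of how far each tile went in. The steady height and force along the row are the other evidence.
- **Roller:** It shows upright in the stand in the last pictures, and its located position matches where it stood at the start. The gripper is open and clear, about 0.2 m above its grasp height.
- **Pies and quiche:** They are where they were, to within the networks' few millimetres. The networks missed a few items in single views (for example the blue pie in the last top view), but another camera confirmed each of them.

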